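# Find the transport case with the loose bottle and sort the cases

## Robot

A 6-joint arm with a two-finger parallel gripper is mounted at the origin on the work surface. World frame = base frame: x ahead of the robot, y to its left, z up, the work surface at z = 0. Lengths are in m, angles in degrees, forces in N, time in s.
With the tool pointing down it reaches from about 0.4 to 0.825 m from the base axis. Payload 7 kg.
Tool frame: the origin (TCP) lies on the centre line of the jaws, within the pads' length; the fingertips stand 8 mm ahead of it and the grasp point (between the pads) lies 11 mm behind it; z points along the fingers, y is the line along which they close (so a half turn about z gives the same grasp; the last joint's range is limited). The gripper opens to 88 mm and grips with 3 to 60 N. Pads are 19 mm wide; open, the fingers measure 130 mm over their backs; the gripper's body (78 mm by 193 mm) begins 47 mm behind the grasp point.
Start: joints at [89.903, 20.546, 0.682, 0, -70.136, -16.507], TCP at [0.193, 0.647, 0.235] pointing down, gripper open.
Joint ranges: [-176.03, 176.03], [-82.01, 121.73], [-58.28, 71.71], [-173.87, 95.51], [-174.79, -0.11], [-173.66, 173.66]. Speed limits (degrees/s): [136.94, 136.94, 172.46, 180, 180, 180].

## Interface

Orientations are given as [roll, pitch, yaw] about the fixed x, y, z axes, in that order (R = Rz(yaw) Ry(pitch) Rx(roll)).
In Python, from plant import telemetry, viewer, close_job, models gives the robot as it stands.
- The arm moves only by the shell command python3 -m handwheel 'ROWS' [FORCE]. ROWS is JSON, a list of rows, each an object with "grip": the closure, from -1 (fully open) to 1 (shut); "travel": the shift along the tool's x, y, z as a fraction of full scale, a list of three; "spin": the turn about the tool's z as a fraction of full scale. A call has 1 to 8 rows; each row shifts and turns the commanded pose from where the row before left it, along the tool's axes as they then stand; what a row does not reach is not made up. Full scale, the value 1, is 0.025 m for a shift and 5 degrees for a turn. A row lasts 1/8 s, in which the tool goes at most 62.5 mm and 10.7 degrees, less where a joint would pass 70% of its speed; a pose out of reach is approached as far as the arm can. A call with a number of a shift or a turn outside -1 to 1 is refused whole. A call with a gripper value outside its range is refused whole. The fingers move at their own pace and stop on an object; FORCE is the grip in N (left out, the last holds). Time passes only in rows, so rows that do not move let the fingers close. It gives the time, the measured TCP pose, the force, the opening and the grip force at its end, in the units of the state.
- telemetry.get_state(): the state, without advancing time (a new reading comes with each control period).
- viewer.capture(name): name is "scene" or "top" or "wrist"; returns the picture (480x640x3 uint8, red, green, blue); there is no depth.
- viewer.calibration(name): a dict with "fx", "fy", "cx", "cy" (pixels), "T" (4x4, takes a point from camera to world coordinates); the wrist camera has in their place "T_tool_cam" (4x4, takes a point from camera to tool coordinates, whose origin is the TCP and whose axes are the flange's). Camera axes: x right, y down, z forward; pixel columns grow to the right and rows downward; lengths in m; the calibration is good to about 2 mm. A picture is of the moment at which its call begins: read the wrist's pose just before it. calibration takes no time and is no camera call.
- close_job(): hands the job in; it is judged then, once.
Trained networks look in the newest picture that a camera, given by its name, has taken for a name from the list of things; names that differ only in an ending like _2 or _b are one class to them, and where a whole thing is asked for, a point or a joint stands for the part that bears it (a point fixed in the world has none). Each returns a list of dicts, best first, with "p" (0 to 1); they miss things now and then, are a little off and sometimes report something else, mostly with a low value. They report only what shows in the picture. A call takes as long as a camera call. They do not tell look-alikes from the thing itself.
- models.find_in(camera, thing): "position" ([column, row] in pixels, amid what is visible of it).
The state is a dict: "time_s": time; "joints": joint angles; "qd": joint speeds; "joint_torque": joint torques, N m; "tcp_pos": TCP position; "eef_rot": TCP orientation; "contact_force": force on the tool from outside, world axes, zero at the start; "moment": the same for the moment, N m; "gripper_width": finger opening in m; "gripper_force": force on a finger pad.
Only numpy, scipy, OpenCV 4.12 (cv2) and the standard library are available. Lean on these libraries where they do the work, as an engineer would, in place of code of your own. Each camera call takes 0.05 s, during which the arm holds its last target. There are 200 camera calls.

## Task

Three sealed transport cases, each with a glass blood-culture bottle inside, lie in the grey receiving tray, and in one of them the packing clip missed and the bottle is loose. Pick the cases up and tip them end to end to feel which one has its bottle sliding inside; be sure to feel it slide in the one you reject, and lay that one flat in the red re-pack tray, and the two sound ones in the two pockets of the blue carrier, down on the pocket floors. Set the cases down gently, never let them drop, and leave the other things on the bench where they are.

Things in the scene. Friction and masses are not known exactly. Their poses are not given: they have to be found in the camera images.
- case_a_mid (a point): one of three sealed opaque cases that look alike: a square bar 44 x 44 x 190 mm, x along its length, lying flat in a grey receiving tray (floor 4 mm, rim 12 mm high), 115 mm apart; cream body, purple cap on the +x half, lime seal band. This point is its centre, 22 mm above its underside. 0.22 to 0.27 kg with its contents. Grip it across its width at mid length; 30 N holds it safely.
- case_b_mid (a point): the same as case_a, point at its centre. Inside each of the three lies a glass bottle, 118 mm long, 0.14 kg, at the middle of the case at the start. In two of them, not always the same two, it is held fast by its packing clip (1 mm of play); in the third the clip has missed and the bottle can slide 30 mm along x either way, to an end stop.
- case_c_mid (a point): the same as case_a, point at its centre. A loose bottle starts to slide when its case is tipped end-down by about 12 degrees, reaches the lower stop within half a second at 25 degrees, and stays there when the case is level again: from one stop to the other, the wrist moment of a case held level changes by 0.08 N m; with a sound case it does not change.
- case_a_bottle (a joint): how far the unseen bottle inside case_a has slid from the middle of the case along the case's x, in m: 0 at the start, -0.030 or 0.030 at the end stops; within 0.002 of 0 for ever if it is held fast. It cannot be seen from outside.
- case_b_bottle (a joint): how far the unseen bottle inside case_b has slid from the middle of the case along the case's x, in m: 0 at the start, -0.030 or 0.030 at the end stops; within 0.002 of 0 for ever if it is held fast. It cannot be seen from outside.
- case_c_bottle (a joint): how far the unseen bottle inside case_c has slid from the middle of the case along the case's x, in m: 0 at the start, -0.030 or 0.030 at the end stops; within 0.002 of 0 for ever if it is held fast. It cannot be seen from outside.
- carrier: blue courier carrier, fixed to the bench, with a dark foam insert: 238 x 208 mm over its rim, lugs to 284 mm along x, 38 mm high; origin at the centre of its underside. Two oblong pockets along its x axis, 105 mm apart in y. It stands on the left or the right of the cases.
- pocket_1 (a point): centre of the floor of the carrier's pocket on its +y side, 22 mm above the bench; x along the pocket. The pocket is 198 x 52 mm at its floor and 14 mm deep, mouth chamfered 3 mm, its walls are firm. A case lies in it along x, either way round, its centre then 22 mm above this point.
- pocket_2 (a point): centre of the floor of the pocket on the carrier's -y side, the same in every way
- tray_floor (a point): centre of the inner floor of the red re-pack tray, 4 mm above the bench; the tray is fixed to the bench, 262 (x) x 178 (y) mm inside, rim 30 mm above the bench. It stands on the other side of the cases from the carrier. A case lies flat in it along x, or nearly so; its centre is then 22 mm above this point.
- tube_rack: red plastic lattice rack, 64 x 144 x 63 mm, full of capped blood tubes standing 108 mm high; loose bystander, origin at the centre of its underside; leave it alone
- rub_bottle: round hand-rub bottle, 60 mm across, 160 mm tall, blue cap; loose bystander, origin at the centre of its underside; leave it alone
- label_roll: roll of blank white labels standing on its flat side, 64 mm across, 28 mm high; loose bystander, origin at the centre of its underside; leave it alone
Mind the look-alikes: they are no part of the job. Leave any turquoise look-alike of the part that bears case_b_mid alone.

How it is judged (in metres and radians):
On the way:
1. a case held in the fingers has been tipped so that its loose bottle has slid at least 12 mm from the middle (((contact force between case_a and the fingers above 0.5 N and (value of joint case_a_bottle below -0.012 m or value of joint case_a_bottle above 0.012 m)) or (contact force between case_b and the fingers above 0.5 N and (value of joint case_b_bottle below -0.012 m or value of joint case_b_bottle above 0.012 m)) or (contact force between case_c and the fingers above 0.5 N and (value of joint case_c_bottle below -0.012 m or value of joint case_c_bottle above 0.012 m)))), for 0.1 s.
At the end, for the whole second after the job is handed in: The case whose bottle has slid (more than 5 mm off the middle) lies flat (within 5 degrees) on the floor of the red tray; the two sound cases lie one in each pocket of the carrier, within 9 mm of its centre, along it within 6 degrees, flat, and down on the floor (within 5 mm); all are at rest ((((value of joint case_a_bottle below -0.005 m or value of joint case_a_bottle above 0.005 m) and x of case_a_mid in the frame of tray_floor between -0.06 and 0.06 m and y of case_a_mid in the frame of tray_floor between -0.075 and 0.075 m and z of case_a_mid in the frame of tray_floor below 0.027 m and angle between case_a_mid's own x axis and vertical between 1.47 and 1.67 rad) or (value of joint case_a_bottle between -0.005 and 0.005 m and ((horizontal distance between case_a_mid and pocket_1 below 0.009 m and z of case_a_mid in the frame of pocket_1 below 0.027 m and angle between the x axis of case_a_mid and the x axis of pocket_1, either way round below 0.1 rad and angle between case_a_mid's own x axis and vertical between 1.47 and 1.67 rad) or (horizontal distance between case_a_mid and pocket_2 below 0.009 m and z of case_a_mid in the frame of pocket_2 below 0.027 m and angle between the x axis of case_a_mid and the x axis of pocket_2, either way round below 0.1 rad and angle between case_a_mid's own x axis and vertical between 1.47 and 1.67 rad)))) and (((value of joint case_b_bottle below -0.005 m or value of joint case_b_bottle above 0.005 m) and x of case_b_mid in the frame of tray_floor between -0.06 and 0.06 m and y of case_b_mid in the frame of tray_floor between -0.075 and 0.075 m and z of case_b_mid in the frame of tray_floor below 0.027 m and angle between case_b_mid's own x axis and vertical between 1.47 and 1.67 rad) or (value of joint case_b_bottle between -0.005 and 0.005 m and ((horizontal distance between case_b_mid and pocket_1 below 0.009 m and z of case_b_mid in the frame of pocket_1 below 0.027 m and angle between the x axis of case_b_mid and the x axis of pocket_1, either way round below 0.1 rad and angle between case_b_mid's own x axis and vertical between 1.47 and 1.67 rad) or (horizontal distance between case_b_mid and pocket_2 below 0.009 m and z of case_b_mid in the frame of pocket_2 below 0.027 m and angle between the x axis of case_b_mid and the x axis of pocket_2, either way round below 0.1 rad and angle between case_b_mid's own x axis and vertical between 1.47 and 1.67 rad)))) and (((value of joint case_c_bottle below -0.005 m or value of joint case_c_bottle above 0.005 m) and x of case_c_mid in the frame of tray_floor between -0.06 and 0.06 m and y of case_c_mid in the frame of tray_floor between -0.075 and 0.075 m and z of case_c_mid in the frame of tray_floor below 0.027 m and angle between case_c_mid's own x axis and vertical between 1.47 and 1.67 rad) or (value of joint case_c_bottle between -0.005 and 0.005 m and ((horizontal distance between case_c_mid and pocket_1 below 0.009 m and z of case_c_mid in the frame of pocket_1 below 0.027 m and angle between the x axis of case_c_mid and the x axis of pocket_1, either way round below 0.1 rad and angle between case_c_mid's own x axis and vertical between 1.47 and 1.67 rad) or (horizontal distance between case_c_mid and pocket_2 below 0.009 m and z of case_c_mid in the frame of pocket_2 below 0.027 m and angle between the x axis of case_c_mid and the x axis of pocket_2, either way round below 0.1 rad and angle between case_c_mid's own x axis and vertical between 1.47 and 1.67 rad)))) and linear speed of each of case_a, case_b, case_c below 0.02 m/s); the robot touches nothing.
It fails at once if a case is dropped or thrown: it moves faster than 0.7 m/s out of the fingers (a fall of 25 mm) ((contact force between case_a and the fingers below 0.05 N and linear speed of case_a above 0.7 m/s) or (contact force between case_b and the fingers below 0.05 N and linear speed of case_b above 0.7 m/s) or (contact force between case_c and the fingers below 0.05 N and linear speed of case_c above 0.7 m/s)).
It fails at once if the tube rack is pushed more than 20 mm from its place or tipped over (distance of tube_rack from where it was at the start of the episode above 0.02 m or angle between tube_rack's own z axis and vertical above 0.5 rad).
It fails at once if the rub bottle is pushed more than 20 mm from its place or tipped over (distance of rub_bottle from where it was at the start of the episode above 0.02 m or angle between rub_bottle's own z axis and vertical above 0.5 rad).
It fails at once if the label roll is pushed more than 20 mm from its place or tipped over (distance of label_roll from where it was at the start of the episode above 0.02 m or angle between label_roll's own z axis and vertical above 0.5 rad).
It also fails if it takes over 72 s, if anything falls off the work surface, if the arm or the gripper's body presses on something with over 40 N, if the wrist force passes 120 N, or if a joint passes its speed limit or range.

## Working session

There is one attempt and no reset: what is moved stays moved. The work goes in short steps, Python scripts to look and compute and a shell command to move; the robot and the scene stay as the last step left them, time stands still between calls to the robot, and variables do not carry over. Pictures are saved under pics/ and viewed, at most 10 in all, crops included, and the job is handed in when it is done.

```bash
mkdir -p pics; cat > h.py <<'E'
import numpy as np, cv2
from plant import telemetry, viewer, models
from scipy.spatial.transform import Rotation as R
def ray(cam,px,z):
    c=viewer.calibration(cam)
    T=np.array(c["T"]) if "T" in c else None
    if T is None:
        s=telemetry.get_state(); W=np.eye(4); W[:3,:3]=R.from_euler('xyz',s["eef_rot"],degrees=True).as_matrix(); W[:3,3]=s["tcp_pos"]; T=W@np.array(c["T_tool_cam"])
    d=T[:3,:3]@np.array([(px[0]-c["cx"])/c["fx"],(px[1]-c["cy"])/c["fy"],1]); o=T[:3,3]
    return o+d*(z-o[2])/d[2]
def save(cam,name):
    im=viewer.capture(cam); cv2.imwrite(f"pics/{name}.png",cv2.cvtColor(im,cv2.COLOR_RGB2BGR)); return im
E
python3 - <<'E'
from h import *
s=telemetry.get_state();print(s)
save("top","top0")
for t,z in [("case_a_mid",.048),("carrier",.038),("tube_rack",.1),("rub_bottle",.16),("label_roll",.028),("tray_floor",.004),("pocket_1",.022)]:
    try:
        for r in models.find_in("top",t): print(t,np.round(r["position"],1),round(r["p"],2),np.round(ray("top",r["position"],z),3))
    except Exception as e: print(t,e)
save("scene","scene0")
E
```

```text
{'time_s': 0.0, 'joints': array([ 8.99015870e+01,  2.05916578e+01,  6.33950686e-01, -2.21475713e-02,
       -7.01359220e+01, -1.65061149e+01]), 'qd': array([ 0.00729369, -0.03826179,  0.17137109,  0.01940236, -0.04802923,
        0.05120717]), 'joint_torque': array([ 1.72301275e-04, -5.82718384e+01,  2.93053293e+01,  6.99734464e+00,
        6.72531605e-03, -1.66050236e-04]), 'tcp_pos': array([0.19277599, 0.6463842 , 0.23361513]), 'eef_rot': array([ 1.79904313e+02, -6.64247927e-03, -1.66120649e+01]), 'contact_force': array([ 0.4249173 , -0.18658422, -0.19460425]), 'moment': array([-0.00380765, -0.00844961, -0.00485398]), 'gripper_force': 0.0, 'gripper_width': 0.08755152721769395}
case_a_mid [383.1 221.2] 0.81 [ 0.506 -0.113  0.048]
carrier [477.8 209.1] 0.98 [ 0.542 -0.345  0.038]
carrier [336.6 214.7] 0.52 [ 0.522 -0.001  0.038]
tube_rack [353.6 133.4] 0.98 [ 0.707 -0.037  0.1  ]
rub_bottle [276.1 124.3] 0.93 [0.703 0.14  0.16 ]
label_roll [433.  138.6] 0.84 [ 0.723 -0.24   0.028]
tray_floor [196.9 218.9] 0.76 [0.512 0.346 0.004]
pocket_1 [473.5 210. ] 0.61 [ 0.543 -0.338  0.022]
```

View pics/top0.png

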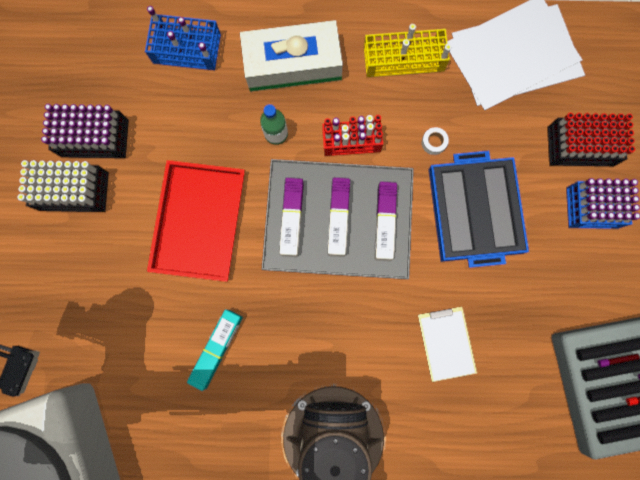

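View pics/scene0.png

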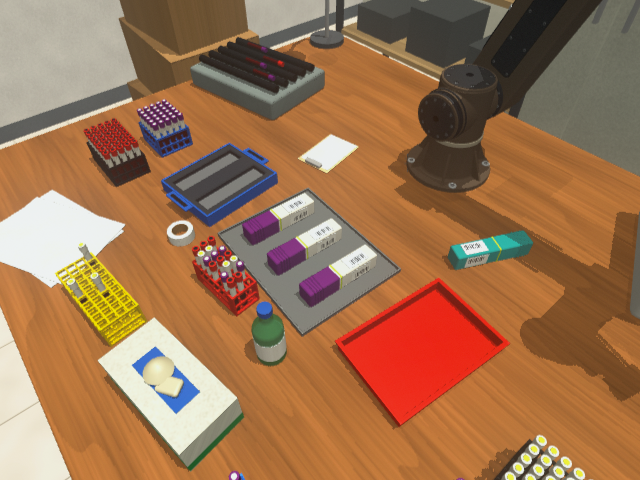

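The top picture shows three cream/purple cases at about (291,217), (340,217) and (387,221) in the grey tray. The blue carrier is at (478,209) and the red tray at (197,219). The turquoise bar at (215,348) is the look-alike: wrong colour and outside the grey tray, so I'll leave it alone. Next I'll confirm this in an enlarged crop and measure.

```bash
python3 - <<'E'
from h import *
im=cv2.cvtColor(cv2.imread("pics/top0.png"),cv2.COLOR_BGR2RGB)
c=im[150:290,255:540]; cv2.imwrite("pics/crop1.png",cv2.cvtColor(cv2.resize(c,None,fx=2.8,fy=2.8,interpolation=cv2.INTER_CUBIC),cv2.COLOR_RGB2BGR))
h=cv2.cvtColor(im,cv2.COLOR_RGB2HSV)
H,S,V=[h[...,i].astype(int) for i in range(3)]
def blobs(m,z,amin,box,lab):
    m=m.astype(np.uint8); mm=np.zeros_like(m); x0,y0,x1,y1=box; mm[y0:y1,x0:x1]=m[y0:y1,x0:x1]
    n,L,st,ce=cv2.connectedComponentsWithStats(mm)
    for i in range(1,n):
        if st[i,4]<amin: continue
        p=np.argwhere(L==i)[:,::-1]
        w=np.array([ray("top",q,z)[:2] for q in p]).astype(np.float32)
        (cx,cy),(a,b),t=cv2.minAreaRect(w)
        print(lab,st[i],"px",np.round(ce[i],1),"rect c",round(cx,4),round(cy,4),"size",round(a,3),round(b,3),"ang",round(t,1))
box=(268,165,408,272)
cas=((V>175)&(S<60))|((H>125)&(H<165)&(S>80))
cas=cv2.morphologyEx(cas.astype(np.uint8),cv2.MORPH_CLOSE,np.ones((5,5)))
blobs(cas,.048,300,box,"case")
blobs((H>125)&(H<165)&(S>80),.048,100,box,"cap")
g=(V>75)&(V<160)&(S<70)
blobs(g,.022,300,(436,160,520,256),"pocket")
blobs((H>100)&(H<125)&(S>120),.038,300,(425,145,530,270),"carrier")
blobs(((H<6)|(H>174))&(S>150),.03,1000,(140,150,250,285),"red")
blobs((V>75)&(V<160)&(S<50),.008,1000,(255,150,418,285),"grey")
cal=viewer.calibration("top");print(np.round(cal["T"],3),cal["fx"]); print(viewer.calibration("wrist"))
E
```

```text
case [ 279  178   25   77 1401] px [290.9 215.8] rect c 0.5159 0.109 size 0.046 0.189 ang 86.8
case [ 328  178   22   77 1368] px [338.5 215.9] rect c 0.5184 -0.0057 size 0.043 0.188 ang 87.2Traceback (most recent call last):
  File "<stdin>", line 18, in <module>
  File "<stdin>", line 12, in blobs
  File "h.py", line 5, in ray
    c=viewer.calibration(cam)
ValueError: time passes only in moves, steps and waits
```

View pics/crop1.png

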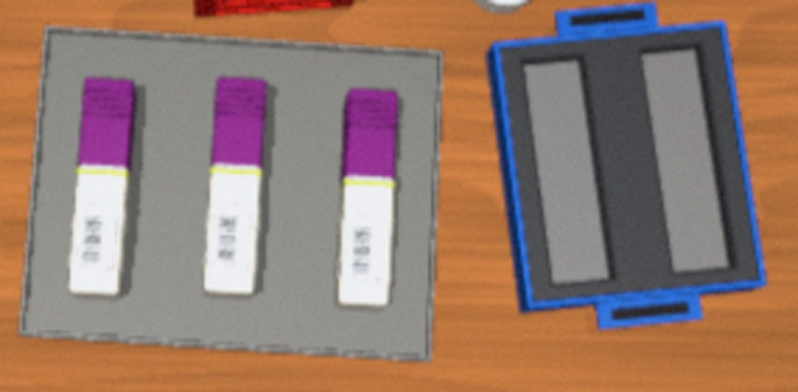

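The crop shows the three cases, each with a purple cap, lime band and cream body. The carrier beside them has two grey pocket floors. They match the description and none is turquoise. I'll repeat the measurement with the calibration cached.

```bash
python3 - <<'E'
s=open('h.py').read().replace('    c=viewer.calibration(cam)\n','    c=cal(cam)\n').replace('def ray','_c={}\ndef cal(n):\n    if n not in _c: _c[n]=viewer.calibration(n)\n    return _c[n]\ndef ray',1)
open('h.py','w').write(s)
E
cat > meas.py <<'E'
from h import *
im=cv2.cvtColor(cv2.imread("pics/top0.png"),cv2.COLOR_BGR2RGB)
h=cv2.cvtColor(im,cv2.COLOR_RGB2HSV)
H,S,V=[h[...,i].astype(int) for i in range(3)]
def blobs(m,z,amin,box,lab):
    m=m.astype(np.uint8); mm=np.zeros_like(m); x0,y0,x1,y1=box; mm[y0:y1,x0:x1]=m[y0:y1,x0:x1]
    n,L,st,ce=cv2.connectedComponentsWithStats(mm)
    for i in range(1,n):
        if st[i,4]<amin: continue
        p=np.argwhere(L==i)[:,::-1]
        w=np.array([ray("top",q,z)[:2] for q in p]).astype(np.float32)
        (cx,cy),(a,b),t=cv2.minAreaRect(w)
        mu=w.mean(0); u=np.linalg.svd(w-mu,full_matrices=False)[2][0]; an=np.degrees(np.arctan2(u[1],u[0]))
        print(lab,st[i],"rect c",round(cx,4),round(cy,4),"size",round(a,3),round(b,3),"ang",round(t,1),"mean",np.round(mu,4),"pca",round((an+90)%180-90,1))
box=(268,165,408,272)
cas=((V>175)&(S<60))|((H>125)&(H<165)&(S>80))
cas=cv2.morphologyEx(cas.astype(np.uint8),cv2.MORPH_CLOSE,np.ones((5,5)))
blobs(cas,.048,300,box,"case")
g=(V>75)&(V<160)&(S<70)
blobs(g,.022,300,(436,160,520,256),"pocket")
blobs((H>100)&(H<125)&(S>120),.038,300,(425,145,530,270),"carrier")
blobs(((H<6)|(H>174))&(S>150),.03,1000,(140,150,250,285),"red")
blobs((V>75)&(V<160)&(S<50),.008,1000,(255,150,418,285),"grey")
print(np.round(cal("top")["T"],3),cal("top")["fx"]); print(cal("wrist"))
E
python3 meas.py
```

```text
case [ 279  178   25   77 1401] rect c 0.5159 0.109 size 0.046 0.189 ang 86.8 mean [0.5159 0.1092] pca -3.2
case [ 328  178   22   77 1368] rect c 0.5184 -0.0057 size 0.043 0.188 ang 87.2 mean [ 0.5177 -0.0055] pca -2.9
case [ 376  182   21   77 1387] rect c 0.5103 -0.1196 size 0.045 0.188 ang 87.4 mean [ 0.5104 -0.1198] pca -2.6
pocket [ 436  168   84   88 4848] rect c 0.5411 -0.3459 size 0.21 0.181 ang 6.7 mean [ 0.5324 -0.3429] pca 4.8
carrier [ 430  151   98  116 1633] rect c 0.5456 -0.3443 size 0.282 0.212 ang 6.6 mean [ 0.5379 -0.3317] pca 6.6
red [ 147  161   97  120 9086] rect c 0.506 0.3407 size 0.197 0.279 ang 84.0 mean [0.5036 0.3408] pca -6.1
grey [  262   160   151   119 11640] rect c 0.5202 -0.0057 size 0.36 0.279 ang 87.3 mean [ 0.5161 -0.0059] pca 86.0
[[ 0.017 -0.987  0.158  0.27 ]
 [-1.    -0.018 -0.002  0.017]
 [ 0.004 -0.158 -0.987  1.302]
 [ 0.     0.     0.     1.   ]] 530.4885507752558
{'fx': 363.49718606013545, 'fy': 363.49718606013545, 'cx': 323.0843782889656, 'cy': 245.6181126412917, 'T_tool_cam': array([[-1.45320105e-04, -9.69096615e-01, -2.46681435e-01,
         6.49199910e-02],
       [ 9.99998855e-01,  2.30813634e-04, -1.49585902e-03,
        -4.68762104e-04],
       [ 1.50656935e-03, -2.46681370e-01,  9.69095471e-01,
        -1.49597621e-01],
       [ 0.00000000e+00,  0.00000000e+00,  0.00000000e+00,
         1.00000000e+00]])}
```

```bash
cat >> h.py <<'E'
def go(x,y,z,yaw):
    s=telemetry.get_state(); p=s["tcp_pos"]; w=s["eef_rot"][2]; d=np.array([x,y,z])-p
    sp=-((yaw-w+180)%360-180)/5; a=np.radians(yaw)
    t=np.array([np.cos(a)*d[0]+np.sin(a)*d[1],np.sin(a)*d[0]-np.cos(a)*d[1],-d[2]])/.025
    print("t",round(s["time_s"],2),"tcp",np.round(p,4),"rot",np.round(s["eef_rot"],1),"w",round(s["gripper_width"],4),"-> spin",round(sp,2),"then travel",np.round(t,2))
E
python3 -c "
from h import *
go(.52,.05,.235,-3)"; cat handwheel* 2>/dev/null | head -5
```

```text
t 0.45 tcp [0.1929 0.6468 0.2345] rot [180.    0.  -16.6] w 0.0875 -> spin -2.72 then travel [ 1.432e+01  2.315e+01 -2.000e-02]
```

```bash
python3 -m handwheel '[{"grip":-1,"travel":[0.6,0.96,0],"spin":-0.9},{"grip":-1,"travel":[0.6,0.96,0],"spin":-0.9},{"grip":-1,"travel":[0.6,0.96,0],"spin":-0.92},{"grip":-1,"travel":[0.6,0.96,0],"spin":0},{"grip":-1,"travel":[0.6,0.96,0],"spin":0},{"grip":-1,"travel":[0.6,0.96,0],"spin":0},{"grip":-1,"travel":[0.6,0.96,0],"spin":0},{"grip":-1,"travel":[0.6,0.96,0],"spin":0}]' 6
python3 -c "
from h import *
go(.52,.05,.235,-3)"
```

```text
time_s: 1.45
tcp_pos: [0.2912, 0.4418, 0.2346]
eef_rot: [-180.0, -0.0, -3.0]
contact_force: [0.2, 0.0, 0.3]
gripper_width: 0.0876
gripper_force: 0.0
t 1.45 tcp [0.2912 0.4418 0.2346] rot [-180.   -0.   -3.] w 0.0876 -> spin -0.0 then travel [ 9.96 15.17 -0.02]
```

```bash
python3 -m handwheel '[{"grip":-1,"travel":[0.62,0.95,0],"spin":0},{"grip":-1,"travel":[0.62,0.95,0],"spin":0},{"grip":-1,"travel":[0.62,0.95,0],"spin":0},{"grip":-1,"travel":[0.62,0.95,0],"spin":0},{"grip":-1,"travel":[0.62,0.95,0],"spin":0},{"grip":-1,"travel":[0.62,0.95,0],"spin":0},{"grip":-1,"travel":[0.62,0.95,0],"spin":0},{"grip":-1,"travel":[0.62,0.95,0],"spin":0}]' >/dev/null
python3 -m handwheel '[{"grip":-1,"travel":[0.62,0.95,0],"spin":0},{"grip":-1,"travel":[0.62,0.95,0],"spin":0},{"grip":-1,"travel":[0.62,0.95,0],"spin":0},{"grip":-1,"travel":[0.62,0.95,0],"spin":0},{"grip":-1,"travel":[0.62,0.95,0],"spin":0},{"grip":-1,"travel":[0.62,0.95,0],"spin":0},{"grip":-1,"travel":[0.62,0.95,0],"spin":0},{"grip":-1,"travel":[0.62,0.95,0],"spin":0}]'
cat > wm.py <<'E'
import sys
from h import *
W=telemetry.get_state()
im=save("wrist",sys.argv[1]); 
c=cal("wrist"); M=np.eye(4); M[:3,:3]=R.from_euler('xyz',W["eef_rot"],degrees=True).as_matrix(); M[:3,3]=W["tcp_pos"]; T=M@np.array(c["T_tool_cam"])
def w2(px,z):
    px=np.asarray(px,float); d=np.c_[(px[:,0]-c["cx"])/c["fx"],(px[:,1]-c["cy"])/c["fy"],np.ones(len(px))]@T[:3,:3].T
    return T[:3,3]+d*((z-T[2,3])/d[:,2])[:,None]
H,S,V=[a.astype(int) for a in cv2.split(cv2.cvtColor(im,cv2.COLOR_RGB2HSV))]
def blobs(m,z,amin,lab):
    m=cv2.morphologyEx(m.astype(np.uint8),cv2.MORPH_CLOSE,np.ones((7,7)))
    n,L,st,_=cv2.connectedComponentsWithStats(m)
    for i in range(1,n):
        if st[i,4]<amin: continue
        w=w2(np.argwhere(L==i)[:,::-1],z)[:,:2].astype(np.float32)
        (cx,cy),(a,b),t=cv2.minAreaRect(w)
        print(lab,st[i],"c",round(cx,4),round(cy,4),"size",round(a,3),round(b,3),"ang",round((t+45)%90-45,1))
E
cat > wcase.py <<'E'
from wm import *
blobs(((V>165)&(S<60))|((H>125)&(H<165)&(S>80)),.048,2000,"case")
E
python3 wcase.py w1; python3 -c "
from h import *
go(.571,.106,.031,-3)"
```

```text
time_s: 3.45
tcp_pos: [0.5182, 0.0491, 0.2346]
eef_rot: [-180.0, -0.0, -3.0]
contact_force: [0.2, 0.3, 0.2]
gripper_width: 0.0878
gripper_force: 0.0
case [ 356  114   52  189 7971] c 0.5256 -0.0019 size 0.045 0.176 ang -3.0
case [ 469  117   69  186 9025] c 0.5186 -0.1108 size 0.058 0.174 ang -2.2
case [ 231  124   53  179 5946] c 0.5273 0.1089 size 0.046 0.168 ang -2.7
t 3.5 tcp [0.5193 0.0473 0.2344] rot [179.9  -0.   -3. ] w 0.0875 -> spin -0.01 then travel [ 1.94 -2.45  8.14]
```

View pics/w1.png

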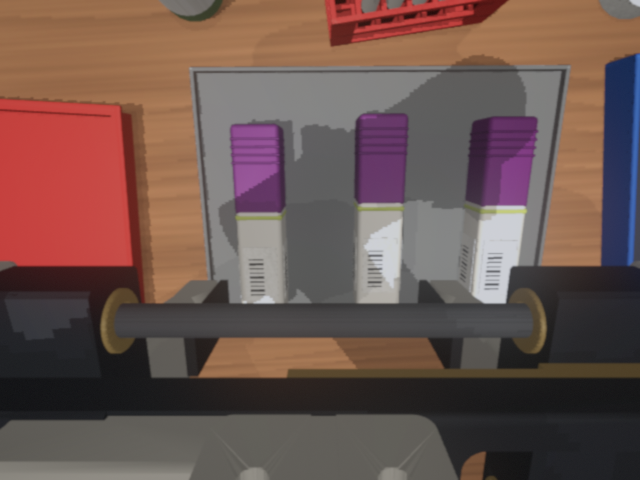

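```bash
python3 -m handwheel '[{"grip":-1,"travel":[-0.82,-0.82,0.9],"spin":0},{"grip":-1,"travel":[-0.82,-0.82,0.9],"spin":0},{"grip":-1,"travel":[-0.82,-0.82,0.9],"spin":0},{"grip":-1,"travel":[0,0,0.9],"spin":0},{"grip":-1,"travel":[0,0,0.9],"spin":0},{"grip":-1,"travel":[0,0,0.9],"spin":0},{"grip":-1,"travel":[0,0,0.9],"spin":0},{"grip":-1,"travel":[0,0,0.9],"spin":0}]' 6
python3 -m handwheel '[{"grip":-1,"travel":[0,0,0.9],"spin":0},{"grip":1,"travel":[0,0,0],"spin":0},{"grip":1,"travel":[0,0,0],"spin":0},{"grip":1,"travel":[0,0,0],"spin":0},{"grip":1,"travel":[0,0,0],"spin":0}]' 6
```

```text
time_s: 4.5
tcp_pos: [0.4599, 0.1148, 0.054]
eef_rot: [-180.0, -0.0, -3.0]
contact_force: [-0.3, -0.0, -0.3]
gripper_width: 0.0872
gripper_force: 0.0
time_s: 5.12
tcp_pos: [0.4603, 0.1158, 0.0328]
eef_rot: [-179.9, -0.1, -3.0]
contact_force: [-0.2, 0.3, -0.2]
gripper_width: 0.0531
gripper_force: 0.0
```

```bash
python3 -m handwheel '[{"grip":1,"travel":[0,0,0],"spin":0},{"grip":1,"travel":[0,0,0],"spin":0},{"grip":1,"travel":[0,0,0],"spin":0},{"grip":1,"travel":[0,0,-0.4],"spin":0},{"grip":1,"travel":[0,0,-0.4],"spin":0}]' 6
python3 -c "
from h import *
s=telemetry.get_state();print(s['contact_force'],s['moment'])"
```

```text
time_s: 5.75
tcp_pos: [0.4598, 0.1155, 0.0526]
eef_rot: [180.0, 0.0, -3.0]
contact_force: [0.4, 0.6, -2.1]
gripper_width: 0.0441
gripper_force: 6.0
[ 0.38549723  0.57255272 -2.14973251] [-0.04461574 -0.0634794   0.02162691]
```

```bash
python3 -m handwheel '[{"grip":1,"travel":[0,0,-0.5],"spin":0},{"grip":1,"travel":[0,0,-0.5],"spin":0},{"grip":1,"travel":[0,0,-0.5],"spin":0},{"grip":1,"travel":[0,0,-0.5],"spin":0},{"grip":1,"travel":[0,0,0],"spin":0},{"grip":1,"travel":[0,0,0],"spin":0},{"grip":1,"travel":[0,0,0],"spin":0}]' 5
python3 -c "
from h import *
s=telemetry.get_state();print(s['contact_force'],s['moment'])
save('scene','s1');save('wrist','w2')
import cv2,numpy as np
a=cv2.imread('pics/s1.png')[170:330,210:420];b=cv2.imread('pics/w2.png')
cv2.imwrite('pics/v1.png',np.hstack([cv2.resize(a,(400,300)),cv2.resize(b,(400,300))]))"
```

```text
time_s: 6.62
tcp_pos: [0.4596, 0.1154, 0.1017]
eef_rot: [180.0, 0.0, -3.0]
contact_force: [-2.3, 1.2, 0.4]
gripper_width: 0.0439
gripper_force: 5.0
[-2.30259384  1.22448658  0.44746236] [0.33815596 0.65566573 0.06026769]
```

View pics/v1.png

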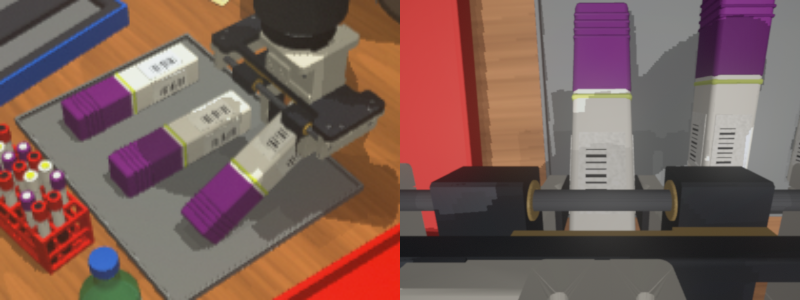

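The picture shows case A tipped by about 25–28° in the fingers, with its cap end resting on the grey tray. The in-hand pivot works. Now I'll lower it again, regrip at mid length and lift level to feel the moment.

```bash
python3 -m handwheel '[{"grip":1,"travel":[0,0,0.5],"spin":0},{"grip":1,"travel":[0,0,0.5],"spin":0},{"grip":1,"travel":[0,0,0.5],"spin":0},{"grip":1,"travel":[0,0,0.5],"spin":0},{"grip":1,"travel":[0,0,0.4],"spin":0},{"grip":1,"travel":[0,0,0.4],"spin":0},{"grip":1,"travel":[0,0,0],"spin":0}]' 5
python3 -c "
from h import *
s=telemetry.get_state();print(s['contact_force'],s['moment'])"
```

```text
time_s: 7.6
tcp_pos: [0.4599, 0.1155, 0.0314]
eef_rot: [180.0, 0.0, -3.0]
contact_force: [0.6, -0.1, -1.5]
gripper_width: 0.0439
gripper_force: 5.0
[ 0.62029979 -0.09253351 -1.50751137] [-0.08853188 -0.05043352 -0.01671279]
```

```bash
cat > wend.py <<'E'
from wm import *
# far (+x) end of the cap nearest the jaw line, seen by its purple top face
m=((H>125)&(H<165)&(S>80)).astype(np.uint8)
zt=float(sys.argv[2]) if len(sys.argv)>2 else .048
n,L,st,ce=cv2.connectedComponentsWithStats(m)
k=[i for i in range(1,n) if st[i,4]>500]; i=min(k,key=lambda i:abs(ce[i][0]-320))
w=w2(np.argwhere(L==i)[:,::-1],zt); a=np.radians(W["eef_rot"][2]); d=w-W["tcp_pos"]
tx=d[:,0]*np.cos(a)+d[:,1]*np.sin(a); ty=d[:,0]*np.sin(a)-d[:,1]*np.cos(a)
print("tcp",np.round(W["tcp_pos"],4),"cap px",st[i],"end ahead of TCP",round(np.percentile(tx,99.5),4),"cap tail",round(np.percentile(tx,.5),4),"y",round(ty.min(),4),round(ty.max(),4))
ax=[]
for q in np.arange(tx.min()+.01,tx.max()-.01,.004):
    s=abs(tx-q)<.002
    if s.sum()>5: ax.append((q,(ty[s].min()+ty[s].max())/2))
print("case yaw rel tool y-slope deg",round(np.degrees(np.polyfit(*zip(*ax),1)[0]),1))
E
python3 -m handwheel '[{"grip":-1,"travel":[0,0,0],"spin":0},{"grip":-1,"travel":[0,0,0],"spin":0},{"grip":-1,"travel":[0,0,0],"spin":0},{"grip":-1,"travel":[0.75,0,0],"spin":0},{"grip":-1,"travel":[0.75,0,0],"spin":0},{"grip":-1,"travel":[0.7,0,0],"spin":0},{"grip":-1,"travel":[0,0,0],"spin":0}]' 30
python3 wend.py w3
```

```text
time_s: 8.48
tcp_pos: [0.5159, 0.1127, 0.032]
eef_rot: [-180.0, -0.0, -3.1]
contact_force: [-1.2, -0.5, 0.1]
gripper_width: 0.0875
gripper_force: 0.0
tcp [0.5159 0.1127 0.032 ] cap px [  261    65   126   218 25291] end ahead of TCP 0.0935 cap tail 0.0173 y -0.0225 0.0211
case yaw rel tool y-slope deg 0.1
```

View pics/w3.png

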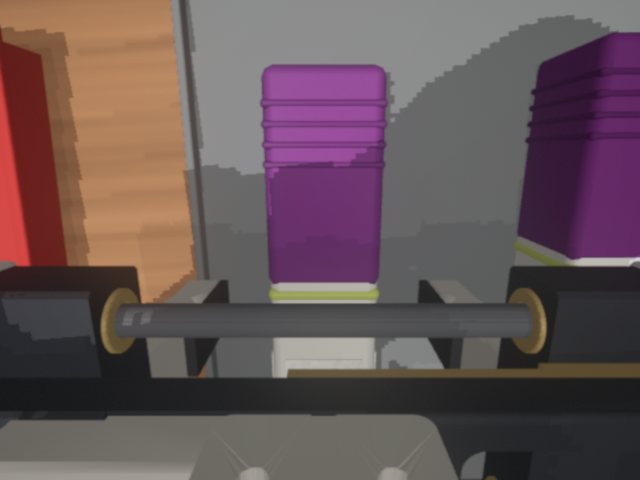

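The view shows case A's cap at columns 263–385 with its end at row 66. The end is 94 mm ahead of the TCP, so the jaws are at mid length and aligned with the case.

```bash
cat > mom.py <<'E'
from h import *
F=[];M=[]
for i in range(5):
    s=telemetry.get_state();F.append(s["contact_force"]);M.append(s["moment"]);viewer.capture("wrist")
a=np.radians(s["eef_rot"][2]);M=np.array(M);my=-np.sin(a)*M[:,0]+np.cos(a)*M[:,1]
print("t",s["time_s"],"F",np.mean(F,0).round(2),"M",M.mean(0).round(3),"Mcase_y",my.round(3),my.mean().round(4),"w",s["gripper_width"],s["tcp_pos"].round(4))
E
python3 mom.py
python3 -m handwheel '[{"grip":1,"travel":[0,0,0],"spin":0},{"grip":1,"travel":[0,0,0],"spin":0},{"grip":1,"travel":[0,0,0],"spin":0},{"grip":1,"travel":[0,0,0],"spin":0},{"grip":1,"travel":[0,0,0],"spin":0},{"grip":1,"travel":[0,0,0],"spin":0},{"grip":1,"travel":[0,0,-0.5],"spin":0},{"grip":1,"travel":[0,0,-0.8],"spin":0}]' 30
python3 -m handwheel '[{"grip":1,"travel":[0,0,-0.8],"spin":0},{"grip":1,"travel":[0,0,-0.5],"spin":0},{"grip":1,"travel":[0,0,0],"spin":0},{"grip":1,"travel":[0,0,0],"spin":0},{"grip":1,"travel":[0,0,0],"spin":0}]' 30
python3 mom.py
```

```text
t 8.725 F [-0.07  0.18  0.45] M [-0.029  0.018 -0.009] Mcase_y [ 0.021  0.049  0.006 -0.001  0.007] 0.0162 w 0.08783870279192407 [0.5143 0.1125 0.0321]
time_s: 9.78
tcp_pos: [0.5141, 0.1123, 0.0647]
eef_rot: [179.9, 0.1, -3.0]
contact_force: [-0.2, 0.1, -2.2]
gripper_width: 0.0438
gripper_force: 30.0
time_s: 10.4
tcp_pos: [0.5143, 0.1124, 0.0963]
eef_rot: [180.0, 0.1, -3.0]
contact_force: [-0.1, 1.3, -1.8]
gripper_width: 0.0438
gripper_force: 30.0
t 10.6 F [ 0.06  0.41 -2.18] M [-0.019  0.03   0.003] Mcase_y [0.005 0.044 0.016 0.073 0.007] 0.0291 w 0.04343193811590055 [0.5147 0.1126 0.0966]
```

```bash
cat > mom.py <<'E'
from h import *
import sys
F=[];M=[];J=[]
for i in range(int(sys.argv[1])):
    s=telemetry.get_state();F.append(s["contact_force"]);M.append(s["moment"]);J.append(s["joint_torque"]);viewer.capture("wrist")
a=np.radians(s["eef_rot"][2]);M=np.array(M);my=-np.sin(a)*M[:,0]+np.cos(a)*M[:,1];J=np.array(J)
print("t",round(s["time_s"],2),"F",np.mean(F,0).round(2),"Mcase_y",my.mean().round(4),"sd",my.std().round(3),"j4-6",J[:,3:].mean(0).round(4),"sd",J[:,3:].std(0).round(4),"joints",s["joints"].round(1),s["tcp_pos"].round(4))
E
python3 mom.py 12
```

```text
t 11.2 F [ 0.35  0.16 -2.22] Mcase_y 0.0347 sd 0.031 j4-6 [ 5.7872  0.1213 -0.    ] sd [0.0034 0.0011 0.    ] joints [ 33.7  14.4 -28.2   0.  -47.3  53.3] [0.5148 0.1127 0.0971]
```

```bash
python3 -m handwheel '[{"grip":1,"travel":[0,0,0.7],"spin":0},{"grip":1,"travel":[0,0,0.7],"spin":0},{"grip":1,"travel":[0,0,0.7],"spin":0},{"grip":1,"travel":[0,0,0.5],"spin":0},{"grip":1,"travel":[0,0,0],"spin":0},{"grip":-1,"travel":[0,0,0],"spin":0},{"grip":-1,"travel":[0,0,0],"spin":0},{"grip":-0.3,"travel":[0,0,0],"spin":0}]' 30
python3 mom.py 6
python3 -m handwheel '[{"grip":-0.3,"travel":[0.7,0,0],"spin":0},{"grip":-0.3,"travel":[0.7,0,0],"spin":0},{"grip":0.5,"travel":[0.7,0,0],"spin":0},{"grip":1,"travel":[0,0,0],"spin":0},{"grip":1,"travel":[0,0,0],"spin":0},{"grip":1,"travel":[0,0,0],"spin":0},{"grip":1,"travel":[0,0,-0.3],"spin":0},{"grip":1,"travel":[0,0,-0.3],"spin":0}]' 3.5
```

```text
time_s: 12.25
tcp_pos: [0.5151, 0.1128, 0.0324]
eef_rot: [-180.0, -0.0, -3.0]
contact_force: [-0.2, 0.3, 0.6]
gripper_width: 0.0578
gripper_force: 0.0
t 12.5 F [-0.17  0.21  0.17] Mcase_y -0.0074 sd 0.023 j4-6 [ 4.5921e+00  8.7500e-02 -1.0000e-04] sd [0.0022 0.001  0.0001] joints [ 33.7  19.7 -31.9  -0.  -38.4  53.3] [0.5149 0.1127 0.0322]
time_s: 13.55
tcp_pos: [0.5668, 0.1099, 0.0475]
eef_rot: [180.0, 0.0, -3.0]
contact_force: [-0.0, 0.2, -2.1]
gripper_width: 0.0443
gripper_force: 3.5
```

```bash
python3 -m handwheel '[{"grip":1,"travel":[0,0,-0.5],"spin":0},{"grip":1,"travel":[0,0,-0.5],"spin":0},{"grip":1,"travel":[0,0,-0.6],"spin":0},{"grip":1,"travel":[0,0,-0.5],"spin":0},{"grip":1,"travel":[0,0,0],"spin":0},{"grip":1,"travel":[0,0,0],"spin":0},{"grip":1,"travel":[0,0,0],"spin":0}]' 3.5
python3 -c "
from h import *
save('scene','s2');
a=cv2.imread('pics/s2.png')[150:360,190:470]
cv2.imwrite('pics/v2.png',cv2.resize(a,(560,420)))"
```

```text
time_s: 14.42
tcp_pos: [0.5675, 0.11, 0.0994]
eef_rot: [-180.0, -0.0, -3.0]
contact_force: [3.3, 1.1, 1.2]
gripper_width: 0.0442
gripper_force: 3.5
```

View pics/v2.png

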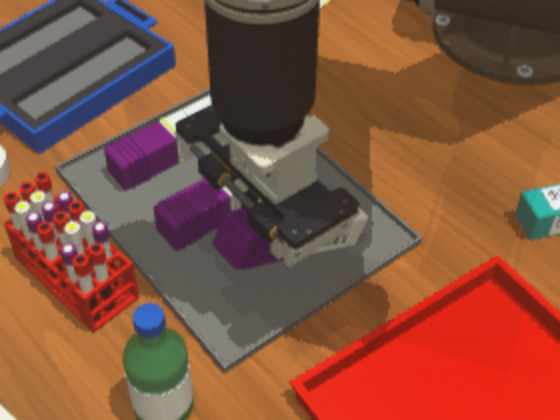

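The view shows the cap end of case A raised in the jaws, with the force pattern mirrored, so it is tipped the other way. The bystanders are clear. Now lower it, regrip at mid length and weigh it level.

```bash
python3 -m handwheel '[{"grip":1,"travel":[0,0,0.5],"spin":0},{"grip":1,"travel":[0,0,0.5],"spin":0},{"grip":1,"travel":[0,0,0.5],"spin":0},{"grip":1,"travel":[0,0,0.5],"spin":0},{"grip":1,"travel":[0,0,0.4],"spin":0},{"grip":1,"travel":[0,0,0.3],"spin":0},{"grip":1,"travel":[0,0,0],"spin":0},{"grip":-1,"travel":[0,0,0],"spin":0}]' 3.5
python3 -m handwheel '[{"grip":-1,"travel":[0,0,0],"spin":0},{"grip":-0.3,"travel":[0,0,0],"spin":0},{"grip":-0.3,"travel":[-0.7,0,0],"spin":0},{"grip":-0.3,"travel":[-0.7,0,0],"spin":0},{"grip":-0.3,"travel":[-0.7,0,0],"spin":0},{"grip":-0.3,"travel":[0,0,0],"spin":0}]' 30
python3 wend.py w4
```

```text
time_s: 15.48
tcp_pos: [0.5671, 0.1099, 0.0322]
eef_rot: [-180.0, 0.0, -3.0]
contact_force: [-0.6, -0.3, 0.2]
gripper_width: 0.0492
gripper_force: 0.0
time_s: 16.23
tcp_pos: [0.514, 0.1126, 0.0324]
eef_rot: [-180.0, 0.0, -3.0]
contact_force: [0.6, 0.1, -0.3]
gripper_width: 0.0571
gripper_force: 0.0
tcp [0.514  0.1126 0.0324] cap px [  261    64   127   217 25142] end ahead of TCP 0.0939 cap tail 0.018 y -0.0224 0.0212
case yaw rel tool y-slope deg 0.2
```

Position relative to the jaws is the same as before. Grip, lift to the same height and compare.

```bash
python3 -m handwheel '[{"grip":1,"travel":[0,0,0],"spin":0},{"grip":1,"travel":[0,0,0],"spin":0},{"grip":1,"travel":[0,0,0],"spin":0},{"grip":1,"travel":[0,0,-0.5],"spin":0},{"grip":1,"travel":[0,0,-0.8],"spin":0},{"grip":1,"travel":[0,0,-0.8],"spin":0},{"grip":1,"travel":[0,0,-0.5],"spin":0},{"grip":1,"travel":[0,0,0],"spin":0}]' 30
python3 -m handwheel '[{"grip":1,"travel":[0,0,0],"spin":0},{"grip":1,"travel":[0,0,0],"spin":0}]' 30
python3 mom.py 10; python3 -c "
from h import *
go(.506,.341,.1,-3)"
```

```text
time_s: 17.27
tcp_pos: [0.5152, 0.1129, 0.0981]
eef_rot: [-179.9, -0.1, -3.0]
contact_force: [0.1, -0.1, -2.4]
gripper_width: 0.0439
gripper_force: 30.0
time_s: 17.52
tcp_pos: [0.5143, 0.1124, 0.0963]
eef_rot: [180.0, 0.1, -3.0]
contact_force: [0.2, -0.2, -1.8]
gripper_width: 0.0437
gripper_force: 30.0
t 17.98 F [ 0.12  0.32 -2.59] Mcase_y -0.0316 sd 0.026 j4-6 [5.7434 0.0499 0.    ] sd [0.004  0.0015 0.    ] joints [ 33.7  14.5 -28.2  -0.  -47.3  53.3] [0.5148 0.1127 0.097 ]
t 18.02 tcp [0.5148 0.1127 0.097 ] rot [180.   0.  -3.] w 0.0442 -> spin -0.0 then travel [-0.83 -9.1  -0.12]
```

The moment went from +0.033 to −0.032 N m and the joint-5 torque fell by 0.071. Case A's bottle slides, so it goes to the red tray.

```bash
python3 -m handwheel '[{"grip":1,"travel":[-0.08,-0.91,0],"spin":0.3},{"grip":1,"travel":[-0.08,-0.91,0],"spin":0.3},{"grip":1,"travel":[-0.08,-0.91,0],"spin":0},{"grip":1,"travel":[-0.08,-0.91,0],"spin":0},{"grip":1,"travel":[-0.08,-0.91,0],"spin":0},{"grip":1,"travel":[-0.08,-0.91,0],"spin":0},{"grip":1,"travel":[-0.08,-0.91,0],"spin":0},{"grip":1,"travel":[-0.08,-0.91,0],"spin":0}]' 30
python3 -m handwheel '[{"grip":1,"travel":[-0.08,-0.91,0],"spin":0},{"grip":1,"travel":[-0.08,-0.91,0],"spin":0},{"grip":1,"travel":[0,0,0.7],"spin":0},{"grip":1,"travel":[0,0,0.7],"spin":0},{"grip":1,"travel":[0,0,0.7],"spin":0},{"grip":1,"travel":[0,0,0.3],"spin":0},{"grip":1,"travel":[0,0,0.1],"spin":0},{"grip":1,"travel":[0,0,0],"spin":0}]' 30
python3 -c "
from h import *
go(.506,.341,.0324,-6)"
```

```text
time_s: 19.02
tcp_pos: [0.5161, 0.2969, 0.097]
eef_rot: [180.0, 0.0, -6.0]
contact_force: [0.8, 0.2, -2.0]
gripper_width: 0.0439
gripper_force: 30.0
time_s: 20.02
tcp_pos: [0.5172, 0.341, 0.0348]
eef_rot: [-180.0, -0.0, -6.0]
contact_force: [0.5, -0.6, -2.9]
gripper_width: 0.0439
gripper_force: 30.0
t 20.02 tcp [0.5172 0.341  0.0348] rot [-180.   -0.   -6.] w 0.0439 -> spin -0.0 then travel [-0.44  0.05  0.09]
```

```bash
python3 -m handwheel '[{"grip":1,"travel":[0,0,0.1],"spin":0},{"grip":1,"travel":[0,0,0],"spin":0},{"grip":-1,"travel":[0,0,0],"spin":0},{"grip":-1,"travel":[0,0,0],"spin":0},{"grip":-1,"travel":[0,0,0],"spin":-0.6},{"grip":-1,"travel":[0,0,-0.8],"spin":0},{"grip":-1,"travel":[0,0,-0.8],"spin":0},{"grip":-1,"travel":[0,0,-0.5],"spin":0}]' 10
python3 -c "
from h import *
save('wrist','w5')
go(.5185,-.0035,.08,-3)"
```

```text
time_s: 21.02
tcp_pos: [0.5173, 0.3414, 0.0858]
eef_rot: [-179.9, -0.1, -3.0]
contact_force: [0.3, 0.3, -0.3]
gripper_width: 0.0873
gripper_force: 0.0
t 21.07 tcp [0.5178 0.3419 0.0872] rot [-1.799e+02 -1.000e-01 -3.000e+00] w 0.0875 -> spin 0.0 then travel [ 0.75 13.79  0.29]
```

```bash
python3 -m handwheel '[{"grip":-1,"travel":[0.05,0.985,0],"spin":0},{"grip":-1,"travel":[0.05,0.985,0],"spin":0},{"grip":-1,"travel":[0.05,0.985,0],"spin":0},{"grip":-1,"travel":[0.05,0.985,0],"spin":0},{"grip":-1,"travel":[0.05,0.985,0],"spin":0},{"grip":-1,"travel":[0.05,0.985,0],"spin":0},{"grip":-1,"travel":[0.05,0.985,0],"spin":0},{"grip":-1,"travel":[0.05,0.985,0],"spin":0}]' 30 >/dev/null
python3 -m handwheel '[{"grip":-1,"travel":[0.05,0.985,0],"spin":0},{"grip":-1,"travel":[0.05,0.985,0],"spin":0},{"grip":-1,"travel":[0.05,0.985,0],"spin":0},{"grip":-1,"travel":[0.05,0.985,0],"spin":0},{"grip":-1,"travel":[0.05,0.985,0],"spin":0},{"grip":-1,"travel":[0.05,0.985,0],"spin":0},{"grip":-1,"travel":[0,0,0.8],"spin":0},{"grip":-1,"travel":[0,0,0.8],"spin":0}]' 30
python3 -m handwheel '[{"grip":-1,"travel":[0,0,0.5],"spin":0},{"grip":-1,"travel":[0,0,0],"spin":0}]' 30
python3 wend.py w6
python3 -c "
from h import *
go(.5185,-.0035,.0324,-3)"
```

```text
time_s: 23.08
tcp_pos: [0.5164, -0.0053, 0.0444]
eef_rot: [-180.0, -0.1, -3.1]
contact_force: [0.2, 0.5, 0.0]
gripper_width: 0.0876
gripper_force: 0.0
time_s: 23.32
tcp_pos: [0.5157, -0.0047, 0.0313]
eef_rot: [180.0, 0.1, -3.0]
contact_force: [-0.6, -0.3, 0.8]
gripper_width: 0.0879
gripper_force: 0.0
tcp [ 0.5157 -0.0047  0.0313] cap px [  258    51   128   223 26048] end ahead of TCP 0.0976 cap tail 0.0213 y -0.023 0.0204
case yaw rel tool y-slope deg -0.2
t 23.38 tcp [ 0.5163 -0.0044  0.032 ] rot [180.   0.  -3.] w 0.0878 -> spin 0.0 then travel [ 0.09 -0.04 -0.02]
```

```bash
python3 -m handwheel '[{"grip":0,"travel":[0.15,0,0],"spin":0},{"grip":1,"travel":[0,0,0],"spin":0},{"grip":1,"travel":[0,0,0],"spin":0},{"grip":1,"travel":[0,0,0],"spin":0},{"grip":1,"travel":[0,0,0],"spin":0},{"grip":1,"travel":[0,0,0],"spin":0},{"grip":1,"travel":[0,0,0],"spin":0},{"grip":1,"travel":[0,0,-0.5],"spin":0}]' 30
python3 -m handwheel '[{"grip":1,"travel":[0,0,-0.9],"spin":0},{"grip":1,"travel":[0,0.9,-0.9],"spin":0},{"grip":1,"travel":[0,0.9,-0.9],"spin":0},{"grip":1,"travel":[0,0.9,-0.9],"spin":0},{"grip":1,"travel":[0,0.9,-0.9],"spin":0},{"grip":1,"travel":[0,0.9,-0.9],"spin":0},{"grip":1,"travel":[0,0.9,-0.9],"spin":0},{"grip":1,"travel":[0,0,0],"spin":0}]' 30
python3 -m handwheel '[{"grip":1,"travel":[0,0,0],"spin":0}]' 30
cat > wcar.py <<'E'
from wm import *
print(W["tcp_pos"].round(4),W["eef_rot"].round(2),W["contact_force"].round(1))
np.savez("pics/"+sys.argv[1],T=T)
E
python3 wcar.py w7
```

```text
time_s: 24.38
tcp_pos: [0.519, -0.0047, 0.044]
eef_rot: [180.0, 0.1, -3.0]
contact_force: [-0.6, 0.2, -2.7]
gripper_width: 0.044
gripper_force: 30.0
time_s: 25.38
tcp_pos: [0.5136, -0.1403, 0.2042]
eef_rot: [-180.0, -0.2, -3.1]
contact_force: [0.0, 1.0, -3.5]
gripper_width: 0.0436
gripper_force: 30.0
time_s: 25.5
tcp_pos: [0.5124, -0.1389, 0.2017]
eef_rot: [-180.0, 0.0, -3.0]
contact_force: [-1.0, 0.2, -3.4]
gripper_width: 0.044
gripper_force: 30.0
[ 0.5124 -0.1389  0.2017] [-1.7997e+02  4.0000e-02 -3.0500e+00] [-1.   0.2 -3.4]
```

View pics/w7.png

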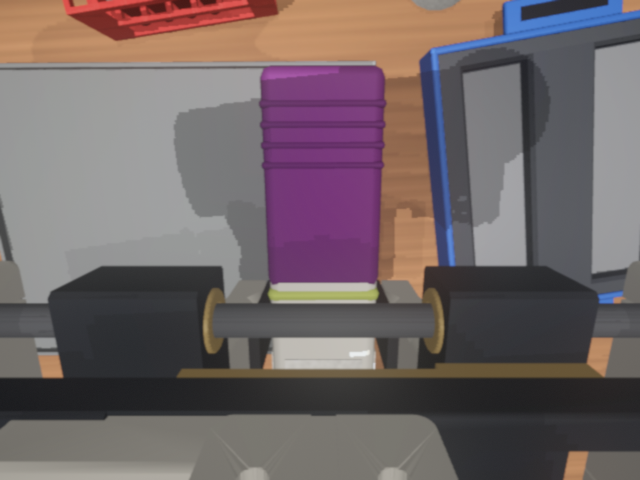

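The view shows the carrier at right: pocket 1's far floor edge runs from (465,70) to (522,62), its right floor edge is near column 524, and the blue rim corner is at (425,57). I'll fit those edges.

```bash
python3 - <<'E'
from h import *
g=cv2.GaussianBlur(cv2.imread("pics/w7.png"),(3,3),0); V=g.max(2).astype(int)
T=np.load("pics/w7.npz")["T"]; c=cal("wrist")
def w2(px,z):
    px=np.asarray(px,float); d=np.c_[(px[:,0]-c["cx"])/c["fx"],(px[:,1]-c["cy"])/c["fy"],np.ones(len(px))]@T[:3,:3].T
    return (T[:3,3]+d*((z-T[2,3])/d[:,2])[:,None])[:,:2]
print(V[200,440:540]); print(V[40:85,490])
def fit(P,ax):  # robust line, ax=1: y as fn of x
    vx,vy,x0,y0=cv2.fitLine(np.float32(P),cv2.DIST_HUBER,0,.001,.001).ravel(); return vx,vy,x0,y0
# right floor edge: strongest drop in cols 512..535
R_=[(512.5+np.argmin(np.diff(V[r,512:536])),r) for r in range(80,262,2)]
F_=[(q,55.5+np.argmax(np.diff(V[55:80,q]))) for q in range(470,516,2)]
print("px",R_[::15],F_[::6])
r=fit(w2(R_,.022),1); f=fit(w2(F_,.022),0)
ar=np.degrees(np.arctan(r[1]/r[0])); af=np.degrees(np.arctan2(f[1],f[0]))
A=np.array([[r[0],-f[0]],[r[1],-f[1]]]); t=np.linalg.solve(A,[f[2]-r[2],f[3]-r[3]]); C=np.array([r[2]+t[0]*r[0],r[3]+t[0]*r[1]])
print("right edge ang",ar,"far edge ang",af,"corner",C)
a=np.radians(ar); ux=np.array([np.cos(a),np.sin(a)]); uy=np.array([-np.sin(a),np.cos(a)])
p1=C-.099*ux+.026*uy; print("pocket1",p1,"pocket2",p1-.105*uy)
E
```

```text
[ 94  95 103 119 138 153 160 160 152 132 106  88  83  82  82  82  85  90
  95  98  99 100  99  98  96  92  88  84  80  79  88 106 123 129 130 131
 131 131 130 130 131 131 131 130 130 130 130 130 130 130 130 130 129 130
 130 130 130 130 133 140 152 162 166 167 167 166 166 166 166 166 166 166
 166 166 166 166 166 166 165 165 165 164 160 145 117  85  66  60  59  59
  63  72  80  83  84  85  89  94  98  99]
[206 208 203 191 165 132 108  99  92  84  80  78  78  78  78  78  79  79
  79  77  72  65  61  58  56  53  55  69  93 113 123 125 125 125 125 125
 126 126 126 126 126 126 126 126 126]
px [(np.float64(520.5), 80), (np.float64(521.5), 110), (np.float64(522.5), 140), (np.float64(523.5), 170), (np.float64(524.5), 200), (np.float64(525.5), 230), (np.float64(526.5), 260)] [(470, np.float64(71.5)), (482, np.float64(69.5)), (494, np.float64(67.5)), (506, np.float64(65.5))]
right edge ang 6.4842734 far edge ang -83.51689 corner [ 0.6413062  -0.30741423]
pocket1 [ 0.54000336 -0.2927607 ] pocket2 [ 0.55186105 -0.397089  ]
```

```bash
python3 -c "
from h import *
go(.5518,-.3968,.1,6.5)"
```

```text
t 25.55 tcp [ 0.5123 -0.1388  0.2014] rot [-1.8e+02  1.0e-01 -3.0e+00] w 0.0439 -> spin -1.9 then travel [ 0.4  10.43  4.06]
```

```bash
python3 -m handwheel '[{"grip":1,"travel":[0,0,0.5],"spin":-0.95},{"grip":1,"travel":[0,0,0.5],"spin":-0.95},{"grip":1,"travel":[0.035,0.95,0.3],"spin":0},{"grip":1,"travel":[0.035,0.95,0.3],"spin":0},{"grip":1,"travel":[0.035,0.95,0.3],"spin":0},{"grip":1,"travel":[0.035,0.95,0.3],"spin":0},{"grip":1,"travel":[0.035,0.95,0.3],"spin":0},{"grip":1,"travel":[0.035,0.95,0.3],"spin":0}]' 30 >/dev/null
python3 -m handwheel '[{"grip":1,"travel":[0.035,0.95,0.3],"spin":0},{"grip":1,"travel":[0.035,0.95,0.3],"spin":0},{"grip":1,"travel":[0.035,0.95,0.3],"spin":0},{"grip":1,"travel":[0.035,0.95,0.2],"spin":0},{"grip":1,"travel":[0.035,0.93,0.1],"spin":0},{"grip":1,"travel":[0,0,0],"spin":0},{"grip":1,"travel":[0,0,0],"spin":0}]' 30
python3 -c "
from h import *
go(.5518,-.3968,.08,6.5)
for i in range(3): viewer.capture('wrist'); go(.5518,-.3968,.08,6.5)"
```

```text
time_s: 27.42
tcp_pos: [0.552, -0.3975, 0.102]
eef_rot: [-180.0, 0.0, 6.5]
contact_force: [0.8, 0.7, -2.7]
gripper_width: 0.0437
gripper_force: 30.0
t 27.43 tcp [ 0.552  -0.3975  0.102 ] rot [-180.     0.     6.5] w 0.0437 -> spin -0.01 then travel [-0.   -0.03  0.88]
t 27.48 tcp [ 0.5521 -0.3972  0.1022] rot [-180.    -0.     6.5] w 0.0436 -> spin -0.0 then travel [-0.01 -0.02  0.89]
t 27.52 tcp [ 0.5521 -0.3969  0.1023] rot [180.   -0.    6.5] w 0.0437 -> spin 0.0 then travel [-0.01 -0.01  0.89]
t 27.57 tcp [ 0.5522 -0.3968  0.1024] rot [180.   -0.    6.5] w 0.0438 -> spin 0.01 then travel [-0.02 -0.    0.9 ]
```

```bash
python3 -m handwheel '[{"grip":1,"travel":[0,0,0.6],"spin":0},{"grip":1,"travel":[0,0,0.5],"spin":0},{"grip":1,"travel":[0,0,0.3],"spin":0},{"grip":1,"travel":[0,0,0.3],"spin":0},{"grip":1,"travel":[0,0,0.3],"spin":0},{"grip":1,"travel":[0,0,0],"spin":0}]' 30
python3 -m handwheel '[{"grip":1,"travel":[0,0,0.1],"spin":0},{"grip":1,"travel":[0,0,0],"spin":0}]' 30
python3 mom.py 3
```

```text
time_s: 28.32
tcp_pos: [0.5517, -0.3971, 0.0513]
eef_rot: [-180.0, 0.1, 6.5]
contact_force: [0.2, -0.9, -2.3]
gripper_width: 0.0441
gripper_force: 30.0
time_s: 28.58
tcp_pos: [0.5525, -0.3974, 0.0503]
eef_rot: [180.0, -0.1, 6.5]
contact_force: [-0.6, -0.3, -0.9]
gripper_width: 0.0437
gripper_force: 30.0
t 28.68 F [-0.17  0.04  0.35] Mcase_y 0.0961 sd 0.018 j4-6 [ 5.5352  0.2067 -0.0282] sd [0.0508 0.0176 0.0007] joints [-19.4  29.8 -10.5   0.  -49.5 115.8] [ 0.5524 -0.3974  0.0502]
```

```bash
python3 -m handwheel '[{"grip":-1,"travel":[0,0,0],"spin":0},{"grip":-1,"travel":[0,0,0],"spin":0},{"grip":-1,"travel":[0,0,0],"spin":0},{"grip":-1,"travel":[0,0,-0.7],"spin":0},{"grip":-1,"travel":[0,0,-0.8],"spin":0},{"grip":-1,"travel":[0,0,-0.5],"spin":0.95},{"grip":-1,"travel":[0,0,0],"spin":0.95}]' 30
python3 wend.py w8 .066; python3 -c "
from h import *
go(.5105,-.1175,.1,-3)"
```

```text
time_s: 29.6
tcp_pos: [0.5532, -0.3978, 0.1026]
eef_rot: [179.9, -0.2, -3.1]
contact_force: [-0.1, -0.7, 0.3]
gripper_width: 0.0872
gripper_force: 0.0
tcp [ 0.5532 -0.3978  0.1026] cap px [  247    89   109   168 13258] end ahead of TCP 0.0936 cap tail 0.0149 y -0.0378 0.0159
case yaw rel tool y-slope deg -9.9
t 29.65 tcp [ 0.5528 -0.3975  0.1018] rot [ 1.799e+02 -1.000e-01 -3.400e+00] w 0.0878 -> spin -0.07 then travel [ -2.28 -11.1    0.07]
```

View pics/w8.png

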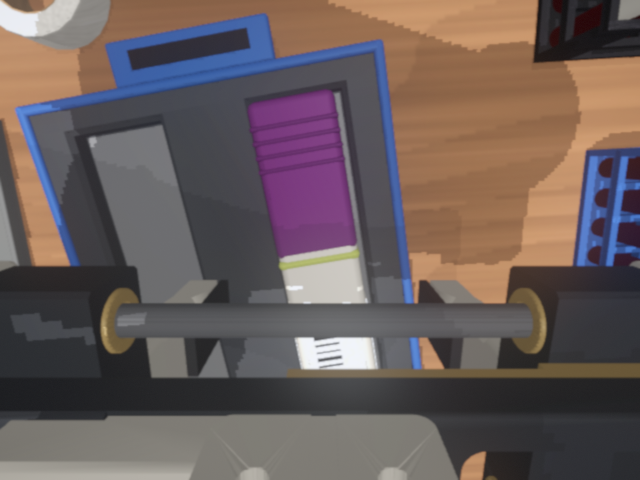

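Case B (cap at (300,170)) lies in pocket 2, parallel to it and seated. Next is case C.

```bash
python3 -m handwheel '[{"grip":-1,"travel":[-0.19,-0.925,0],"spin":0},{"grip":-1,"travel":[-0.19,-0.925,0],"spin":0},{"grip":-1,"travel":[-0.19,-0.925,0],"spin":0},{"grip":-1,"travel":[-0.19,-0.925,0],"spin":0},{"grip":-1,"travel":[-0.19,-0.925,0],"spin":0},{"grip":-1,"travel":[-0.19,-0.925,0],"spin":0},{"grip":-1,"travel":[-0.19,-0.925,0],"spin":0},{"grip":-1,"travel":[-0.19,-0.925,0],"spin":0}]' 30 >/dev/null
python3 -m handwheel '[{"grip":-1,"travel":[-0.19,-0.925,0],"spin":0},{"grip":-1,"travel":[-0.19,-0.925,0],"spin":0},{"grip":-1,"travel":[-0.19,-0.925,0],"spin":0},{"grip":-1,"travel":[-0.19,-0.925,0],"spin":0},{"grip":-1,"travel":[0,0,0.8],"spin":0},{"grip":-1,"travel":[0,0,0.8],"spin":0},{"grip":-1,"travel":[0,0,0.8],"spin":0},{"grip":-1,"travel":[0,0,0.38],"spin":0}]' 30
python3 -m handwheel '[{"grip":-1,"travel":[0,0,0],"spin":0},{"grip":-1,"travel":[0,0,0],"spin":0}]' 30
python3 wend.py w9; python3 -c "
from h import *
go(.5105,-.1175,.0324,-3)"
```

```text
time_s: 31.65
tcp_pos: [0.5091, -0.1166, 0.0294]
eef_rot: [180.0, 0.1, -3.0]
contact_force: [0.1, -0.1, -0.0]
gripper_width: 0.088
gripper_force: 0.0
time_s: 31.9
tcp_pos: [0.5102, -0.1169, 0.0308]
eef_rot: [-180.0, -0.1, -3.0]
contact_force: [-1.5, -0.0, 0.3]
gripper_width: 0.0875
gripper_force: 0.0
tcp [ 0.5102 -0.1169  0.0308] cap px [  266    60   128   221 25879] end ahead of TCP 0.0948 cap tail 0.0185 y -0.0204 0.0229
case yaw rel tool y-slope deg -0.1
t 31.95 tcp [ 0.5103 -0.117   0.0309] rot [-1.8e+02 -1.0e-01 -3.0e+00] w 0.0877 -> spin 0.0 then travel [ 0.01  0.02 -0.06]
```

```bash
python3 -m handwheel '[{"grip":0,"travel":[0.04,0,-0.05],"spin":0},{"grip":1,"travel":[0,0,0],"spin":0},{"grip":1,"travel":[0,0,0],"spin":0},{"grip":1,"travel":[0,0,0],"spin":0},{"grip":1,"travel":[0,0,0],"spin":0},{"grip":1,"travel":[0,0,0],"spin":0},{"grip":1,"travel":[0,0,0],"spin":0},{"grip":1,"travel":[0,0,-0.5],"spin":0}]' 30
python3 -m handwheel '[{"grip":1,"travel":[0,0,-0.8],"spin":0},{"grip":1,"travel":[0,0,-0.8],"spin":0},{"grip":1,"travel":[0,0,-0.8],"spin":-0.95},{"grip":1,"travel":[0,0,0],"spin":-0.95}]' 30
python3 -c "
from h import *
go(.5400,-.2926,.1023,6.5)"
```

```text
time_s: 32.95
tcp_pos: [0.5096, -0.1171, 0.0432]
eef_rot: [180.0, 0.2, -3.0]
contact_force: [0.5, -0.2, -2.5]
gripper_width: 0.044
gripper_force: 30.0
time_s: 33.45
tcp_pos: [0.5119, -0.1169, 0.1062]
eef_rot: [-180.0, -0.2, 6.7]
contact_force: [0.5, -0.4, -3.1]
gripper_width: 0.0438
gripper_force: 30.0
t 33.45 tcp [ 0.5119 -0.1169  0.1062] rot [-180.    -0.2    6.7] w 0.0438 -> spin 0.03 then travel [0.32 7.11 0.16]
```

```bash
python3 -m handwheel '[{"grip":1,"travel":[0.04,0.89,0.02],"spin":0},{"grip":1,"travel":[0.04,0.89,0.02],"spin":0},{"grip":1,"travel":[0.04,0.89,0.02],"spin":0},{"grip":1,"travel":[0.04,0.89,0.02],"spin":0},{"grip":1,"travel":[0.04,0.89,0.02],"spin":0},{"grip":1,"travel":[0.04,0.89,0.02],"spin":0},{"grip":1,"travel":[0.04,0.89,0.02],"spin":0},{"grip":1,"travel":[0.04,0.89,0.02],"spin":0}]' 30 >/dev/null
python3 -m handwheel '[{"grip":1,"travel":[0,0,0],"spin":0},{"grip":1,"travel":[0,0,0],"spin":0},{"grip":1,"travel":[0,0,0],"spin":0}]' 30
python3 -c "
from h import *
for i in range(3): viewer.capture('wrist'); go(.5400,-.2926,.050,6.5)"
```

```text
time_s: 34.83
tcp_pos: [0.5387, -0.2926, 0.1]
eef_rot: [-180.0, -0.0, 6.5]
contact_force: [-0.4, -0.2, -2.9]
gripper_width: 0.044
gripper_force: 30.0
t 34.88 tcp [ 0.5388 -0.2926  0.1   ] rot [-180.    -0.     6.5] w 0.0435 -> spin 0.01 then travel [0.05 0.01 2.  ]
t 34.92 tcp [ 0.5388 -0.2926  0.1   ] rot [-180.    -0.     6.5] w 0.044 -> spin 0.01 then travel [0.05 0.   2.  ]
t 34.98 tcp [ 0.5389 -0.2927  0.1   ] rot [180.   -0.    6.5] w 0.0436 -> spin 0.01 then travel [0.04 0.   2.  ]
```

```bash
python3 -m handwheel '[{"grip":1,"travel":[0.04,0,0.6],"spin":0},{"grip":1,"travel":[0,0,0.5],"spin":0},{"grip":1,"travel":[0,0,0.3],"spin":0},{"grip":1,"travel":[0,0,0.3],"spin":0},{"grip":1,"travel":[0,0,0.22],"spin":0},{"grip":1,"travel":[0,0,0],"spin":0},{"grip":1,"travel":[0,0,0.08],"spin":0},{"grip":1,"travel":[0,0,0],"spin":0}]' 30
python3 mom.py 3
```

```text
time_s: 35.98
tcp_pos: [0.5399, -0.293, 0.05]
eef_rot: [180.0, -0.0, 6.5]
contact_force: [0.5, -0.2, -1.9]
gripper_width: 0.0435
gripper_force: 30.0
t 36.08 F [ 0.16 -0.28 -2.39] Mcase_y -0.0117 sd 0.025 j4-6 [ 5.5016  0.0862 -0.    ] sd [0.0062 0.0171 0.0001] joints [-10.3  24.8 -19.6   0.  -45.5 106.8] [ 0.5399 -0.293   0.05  ]
```

```bash
python3 -m handwheel '[{"grip":1,"travel":[0,0,0.05],"spin":0},{"grip":1,"travel":[0,0,0],"spin":0},{"grip":-1,"travel":[0,0,0],"spin":0},{"grip":-1,"travel":[0,0,0],"spin":0},{"grip":-1,"travel":[0,0,0],"spin":0},{"grip":-1,"travel":[0,0,-0.7],"spin":0},{"grip":-1,"travel":[0,0,-0.9],"spin":0},{"grip":-1,"travel":[0,0,-0.9],"spin":0}]' 30
python3 -m handwheel '[{"grip":-1,"travel":[-0.9,-0.9,-0.5],"spin":0},{"grip":-1,"travel":[-0.9,-0.9,-0.5],"spin":0},{"grip":-1,"travel":[-0.5,-0.9,0],"spin":0},{"grip":-1,"travel":[0,-0.9,0],"spin":0},{"grip":-1,"travel":[0,-0.9,0],"spin":0},{"grip":-1,"travel":[0,-0.9,0],"spin":0},{"grip":-1,"travel":[0,-0.9,0],"spin":0},{"grip":-1,"travel":[0,0,0],"spin":0}]' 30
python3 -c "
from h import *
a=save('top','t9');b=save('scene','s9')
t=cv2.imread('pics/t9.png')[140:300,130:540];s=cv2.imread('pics/s9.png')[100:430,100:560]
cv2.imwrite('pics/v9.png',np.vstack([cv2.resize(t,(600,234)),cv2.resize(s,(600,360))]))"
```

```text
time_s: 37.12
tcp_pos: [0.5401, -0.2931, 0.113]
eef_rot: [180.0, -0.0, 6.5]
contact_force: [-0.4, 0.1, 0.2]
gripper_width: 0.0874
gripper_force: 0.0
time_s: 38.12
tcp_pos: [0.4652, -0.1421, 0.1374]
eef_rot: [180.0, -0.1, 6.6]
contact_force: [0.1, -0.8, 0.4]
gripper_width: 0.0873
gripper_force: 0.0
```

View pics/v9.png

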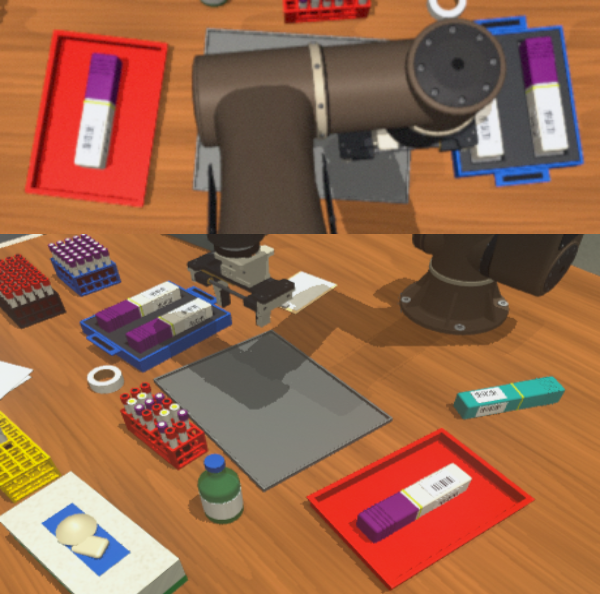

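The pictures show case A flat in the red tray and cases B and C seated in the two carrier pockets. The bystanders haven't moved and the arm is clear of everything. I'm handing in.

```bash
python3 -c "
from plant import close_job
print(close_job())"
```

```text
the job is handed in; nothing more can be done
None
```

The job is handed in after about 38 s of robot time (result not reported back): case A's bottle slid when tipped both ways (level moment +0.033 to −0.032 N m), so it lies in the red tray, and cases B and C, taken as sound without tipping since only one is loose, lie seated in the two carrier pockets.

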